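# Dosing stand: set the selector, advance the ratchet three clicks and hold

### The arm

A 6-joint arm with a two-finger parallel gripper is mounted at the origin on a cart in front of the work surface, level with it; the furniture and walls round the work are solid. World frame = base frame: x ahead of the robot, y to its left, z up, the work surface at z = 0. Lengths are in m, angles in rad, forces in N, time in s.
With the tool pointing down it reaches from about 0.325 to 0.9 m from the base axis. Payload 6.1 kg.
Tool frame: the origin (TCP) lies between the finger pads; the fingertips stand 11 mm ahead of it and the grasp point (between the pads) lies 8 mm behind it; z points along the fingers, y is the line along which they close (so a half turn about z gives the same grasp; the last joint's range is limited). The gripper opens to 85 mm and grips with 20 to 120 N. Pads are 22 mm wide; open, the fingers measure 114 mm over their backs; the gripper's body (76 mm by 85 mm) begins 54 mm behind the grasp point. The pads swing forward as they close: fully open they stand 13 mm farther back than shut.
Start: joints at [1.104, 0.22, 1.526, -0, 1.395, -0.126], TCP at [0.209, 0.589, 0.242] pointing down, gripper open.
Joint ranges: [-2.98, 2.98], [-0.91, 2.08], [0.09, 2.57], [-1.24, 4.39], [0.2, 2.65], [-2.68, 2.68]. Speed limits (rad/s): [2.57, 2.57, 3.01, 3.14, 3.14, 3.14].

### API

Orientations are given as a rotation vector (axis times angle).
In Python, from cell import env gives the robot as it stands.
- The arm moves only by the tool step_arm, never from a script. Its argument "deltas" is text: rows parted by semicolons, each of 6 numbers parted by spaces: the shift along the world's x, y, z normalised to -1 to 1, where 1 is 0.5 m, then the turn, a rotation vector about the world's x, y, z normalised to -1 to 1, where 1 is pi rad. A call has 1 to 20 rows; each row shifts and turns the commanded pose from where the row before left it; what a row does not reach is not made up. A row lasts 1/12 s, in which the tool goes at most 41.7 mm and 7.16 degrees, less where a joint would pass 70% of its speed; a pose out of reach is approached as far as the arm can. A call with a number of a shift or a turn outside -1 to 1 is refused whole. A call with a gripper value outside its range is refused whole. "fingers" is the opening, from -1 (shut) to 1 (fully open), so that 0 is half open, set as the call begins (left out, the last holds). The fingers move at their own pace and stop on an object; "grip_force" is the grip in N (left out, the last holds). Time passes only in rows, so rows that do not move let the fingers close. It gives the time, the measured TCP pose, the force, the opening and the grip force at its end, in the units of the state.
- env.sense(): the state, without advancing time (a new reading comes with each control period).
- env.camera(name): name is "scene" or "top" or "wrist"; returns the picture (480x640x3 uint8, red, green, blue); there is no depth.
- env.camera_params(name): a dict with "K" (3x3 intrinsics, pixels), "T" (4x4, takes a point from camera to world coordinates). Camera axes: x right, y up, looking along -z (the intrinsics and any distortion apply to the point x, -y, -z); pixel columns grow to the right and rows downward; lengths in m; the calibration is good to about 2 mm. The wrist camera is an equidistant fisheye: a pixel r from the principal point sees the ray r / f radians off the axis. A picture is of the moment at which its call begins: read the wrist's pose just before it. camera_params takes no time and is no camera call; for the wrist camera it gives the pose at the moment of the call.
- env.finish_job(): hands the job in; it is judged then, once.
The state is a dict: "time_s": time; "q": joint angles; "qd": joint speeds; "joint_torque": joint torques, N m; "ee_pos": TCP position; "tool_rot": TCP orientation; "ft_force": force on the tool from outside, world axes, zero at the start; "ft_torque": the same for the moment, N m; "width": finger opening in m; "finger_force": force on a finger pad.
Only numpy, scipy, OpenCV 4.12 (cv2) and the standard library are available. Lean on these libraries where they do the work, as an engineer would, in place of code of your own. Each camera call takes 0.05 s, during which the arm holds its last target. There are 200 camera calls.

### The job

On the white dosing stand, turn the black selector knob until its white line points at the mark with three dots and is settled there. Only then take the upright grip of the ratchet lever and advance the lever exactly three clicks from home (not a fourth: the ratchet does not go back), leaving the selector where it is and the two little vials on the stand upright. Finish while still holding the lever by its grip at the third click: do not let go.

Things in the scene. Friction and masses are not known exactly. Their poses are not given: they have to be found in the camera images.
- stand: Dosing stand, a fixed white deck 210 (x) by 300 (y) mm, top 28 mm above the worktop; origin at the centre of its underside; at yaw 0 x points away from the robot, y to the left. In its frame, mm: selector axis (-45, -95), lever pivot (20, 40), a small syringe along x = 85, y -48 to 124, up to 60 high, whose plunger the lever drives.
- selector_grip (a point): Point on the knob's upright axis, 63 mm above the worktop. The knob's bar is 44 mm long, 13 mm thick, from 46 to 76 mm above the worktop, on a 44 mm disc. The point's x axis lies along the bar towards the end with the white line (the pointer) and turns with the knob. Grasp the bar across its thickness from above.
- selector (a joint): Angle of the selector, rad, growing clockwise seen from above. Sprung detents at 0 (one dot), 0.6 (two), 1.2 (three), 1.8 (four dots, end stop). At 0 the pointer stands 0.9 rad anticlockwise of the stand's x axis. A detent takes about 0.1 N m to leave. It starts at the one-dot or the two-dot mark. Dots are black, 5 mm, in rows running outwards from the knob.
- lever_axis (a point): Point on the upright pivot of the ratchet lever, at the top of the deck, 28 mm above the worktop; fixed in the stand, axes parallel to the stand's.
- lever_grip (a point): Middle of the upright black grip at the end of the lever: round, 18 mm diameter (21 mm at its flared head), from 53 to 109 mm above the worktop; this point is on its axis 80 mm above the worktop and 72 mm from the lever's pivot. The lever arm, 16 mm wide, lies under it, top 54 mm above the worktop. The x axis points outwards from the pivot along the lever.
- lever_angle (a joint): Lever angle from home, rad, growing clockwise seen from above; at 0 it points 205 degrees anticlockwise from the stand's x axis. One click each 0.2618 rad (19 mm at the grip): the pawl drops with a snap about 0.05 before 0.262, 0.524, 0.785 (third), 1.047; let go, the lever rests at the last of these. A push at the grip of 2 N, rising to 4 N, drives it. Ticks on the deck show the clicks.
- vial_a: Small glass vial, 22 mm diameter, 47 mm tall, standing loose on the far right of the stand's deck; origin at the centre of its foot.
- vial_b: Second such vial, beside it, nearer the right edge.
- lever: The ratchet lever as a whole: toothed steel wheel of 94 mm diameter, aluminium arm and upright grip; origin on its upright pivot axis at the top of the deck, x along the arm towards the grip.
Not all that is in view belongs to the job. Leave any blue look-alike of the vial_b alone.

How it is judged:
On the way, in this order (a step that is already met when the one before it is completed fails the run):
1. the selector is settled at the three-dot mark while the lever is still at home (value of joint selector between 1.08 and 1.32 rad and value of joint lever_angle below 0.11 rad), for 0.3 s.
2. the lever has made its first click, the selector still at three dots (value of joint lever_angle above 0.2 rad and value of joint selector between 1.08 and 1.32 rad).
3. the lever is at its third click, held by the fingers (value of joint lever_angle between 0.71 and 0.92 rad and contact force between the fingers and lever above 1 N and distance between the grasp point and lever_grip below 0.05 m), for 0.2 s.
At the end, for the whole second after the job is handed in: The selector is in the three-dot detent (within 0.12 rad of 1.2), the lever stands still at the third click (0.71 to 0.92 rad from home), the fingers hold it by its grip (contact of more than 1 N, grasp point within 50 mm of the grip's middle), and both vials on the deck stand upright (all of step 3 and value of joint selector between 1.08 and 1.32 rad and velocity of joint lever_angle below 0.1 rad/s and angle between each of vial_a, vial_b's own z axis and vertical below 0.2 rad); the arm keeps its last pose, push and grip.
It fails at once if the lever makes a fourth click (value of joint lever_angle above 0.96 rad).
It fails at once if the lever is advanced while the selector is not at the three-dot mark (value of joint lever_angle above 0.2 rad and (value of joint selector below 1 rad or value of joint selector above 1.4 rad)).
It fails at once if a vial on the stand is knocked over (angle between any of vial_a, vial_b's own z axis and vertical above 0.6 rad).
It also fails if it takes over 58 s, if anything falls off the work surface, if the arm or the gripper's body presses on something with over 40 N, if the wrist force passes 120 N, or if a joint passes its speed limit or range.

## Working session

There is one attempt and no reset: what is moved stays moved. The work goes in short steps, Python scripts to look and compute and a tool call to move; the robot and the scene stay as the last step left them, time stands still between calls to the robot, and variables do not carry over. Pictures are saved under pics/ and viewed, at most 10 in all, crops included, and the job is handed in when it is done.

Besides the shell and the picture viewer there is one more tool, called after "Emit:" by a JSON object that holds its "api" and its "payload", one argument or row to a line. step_arm: Moves the arm, as the interface text tells. Scaled input: -1 to 1 covers 0.5 m each way for a shift and pi rad each way for a turn. Its arguments: {"type":"object","properties":{"deltas":{"type":"string"},"fingers":{"type":"number"},"grip_force":{"type":"number"}},"required":["deltas"]}

```bash
mkdir -p pics; ls; python3 - <<'E'
from cell import env
import cv2
for n in ("top","scene"):
    im=env.camera(n); cv2.imwrite(f"pics/{n}0.png",im[:,:,::-1])
    p=env.camera_params(n); print(n,p)
s=env.sense(); print(s)
E
```

```text
pics
top {'K': array([[481.96704075,   0.        , 321.04651279],
       [  0.        , 481.96704075, 238.84472911],
       [  0.        ,   0.        ,   1.        ]]), 'T': array([[ 0.0245531 ,  0.99237243, -0.12080605,  0.48643274],
       [-0.99967103,  0.02526871,  0.00439503, -0.04480881],
       [ 0.00741412,  0.1206584 ,  0.9926664 ,  0.93656637],
       [ 0.        ,  0.        ,  0.        ,  1.        ]])}
scene {'K': array([[618.82601986,   0.        , 324.98726124],
       [  0.        , 618.82601986, 245.06227562],
       [  0.        ,   0.        ,   1.        ]]), 'T': array([[ 2.20123930e-01,  5.87632668e-01, -7.78609853e-01,
        -4.96969383e-02],
       [-9.75471806e-01,  1.32981305e-01, -1.75415875e-01,
        -1.65886779e-01],
       [ 4.60455866e-04,  7.98125191e-01,  6.02491467e-01,
         5.88354310e-01],
       [ 0.00000000e+00,  0.00000000e+00,  0.00000000e+00,
         1.00000000e+00]])}
{'time_s': 0.1, 'q': array([ 1.10389714e+00,  2.21127316e-01,  1.52752443e+00, -4.61529665e-05,
        1.39469046e+00, -1.26118854e-01]), 'qd': array([ 1.65271330e-04, -3.66260693e-03, -2.68040357e-03, -1.26674081e-03,
        3.40449279e-05,  9.83286410e-04]), 'joint_torque': array([ 1.33197729e-03, -4.98239815e+01, -3.90545225e+01, -1.94857523e-05,
        5.68031232e-03, -3.37944857e-05]), 'ee_pos': array([0.20867521, 0.58856739, 0.2413063 ]), 'tool_rot': array([-5.32617985e-01, -3.09563835e+00,  2.64873136e-03]), 'ft_force': array([-0.08478918, -0.30534351, -0.97631921]), 'ft_torque': array([-0.00582929,  0.00385213, -0.03230133]), 'finger_force': 0.0, 'width': 0.08539534980783259}
```

View pics/top0.png

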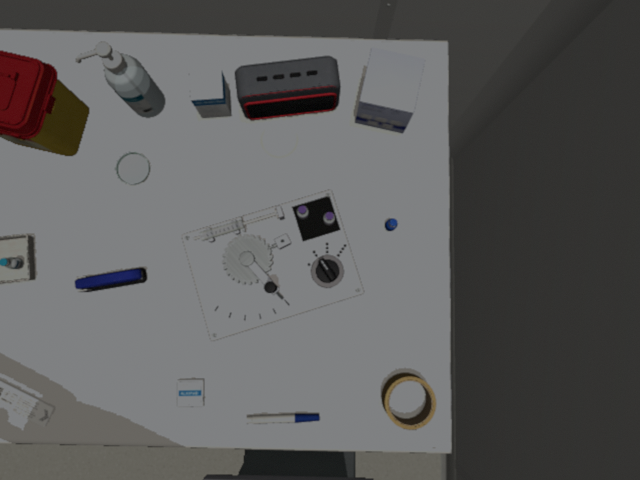

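View pics/scene0.png

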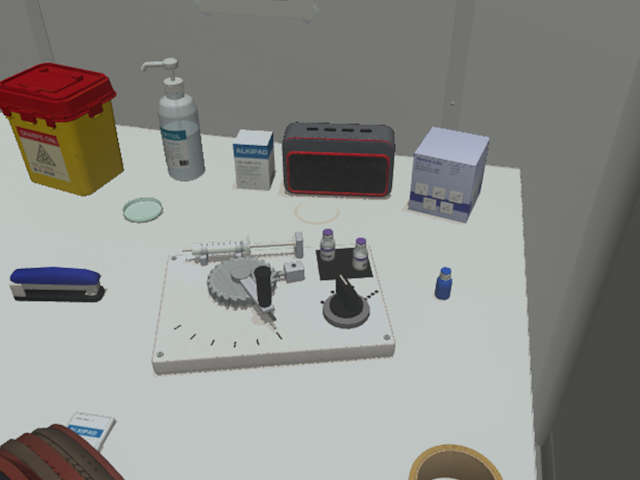

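The stand is seen in both views. In top: knob at (327,270), pivot (246,258), black grip head at (271,287) and vials at (303,212) and (329,217). In scene: knob (347,300), grip (263,287) and a blue look-alike vial at (444,284). I'll zoom in next.

```bash
python3 - <<'E'
import cv2,numpy as np
a=cv2.imread("pics/top0.png")[180:350,170:380]
b=cv2.imread("pics/scene0.png")[225:375,145:405]
a=cv2.convertScaleAbs(a,alpha=1.4)
A=cv2.resize(a,(735,595),interpolation=cv2.INTER_CUBIC) # 3.5x
cv2.imwrite("pics/topc.png",A)
B=cv2.resize(b,(780,450),interpolation=cv2.INTER_CUBIC) # 3x
cv2.imwrite("pics/scenec.png",B)
E
```

```text
(no output)
```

View pics/topc.png

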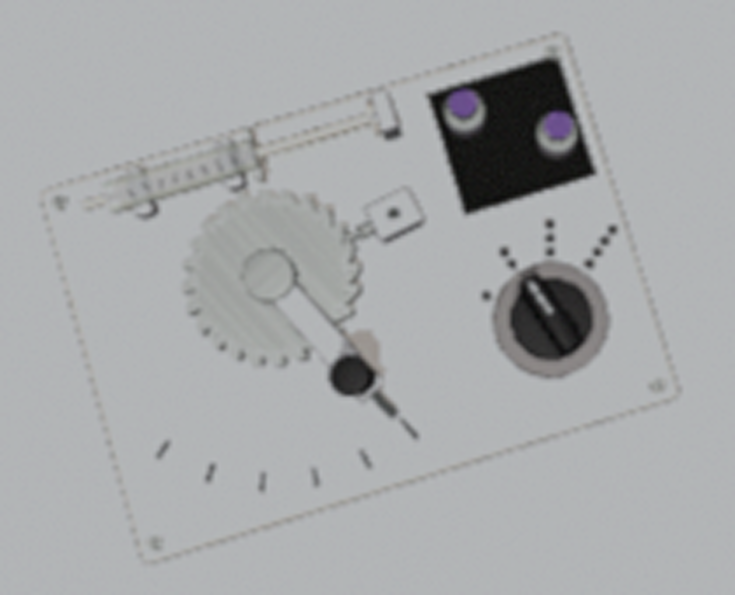

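View pics/scenec.png

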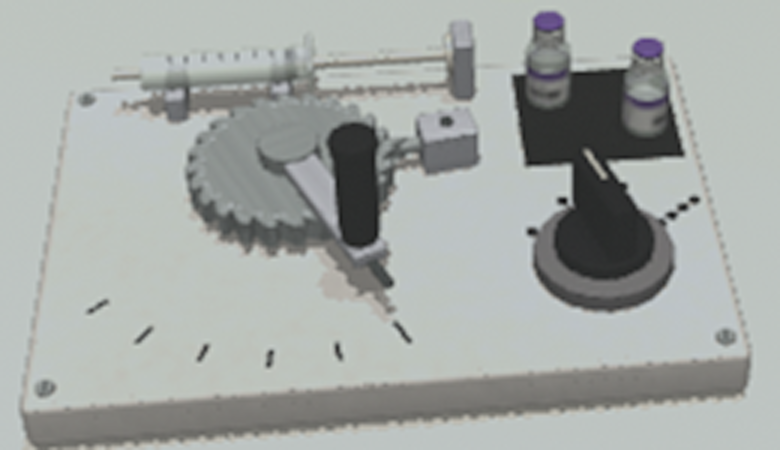

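Top crop: deck corners (40,192), (567,33), (680,393) and (148,562). The pointer is on the two-dot row, the grip head is at (352,374) and the vial caps are at (463,103) and (557,126). The scene crop agrees: grip head (354,133), white line about (595,165).

```bash
cat > h.py <<'E'
import numpy as np
from scipy.spatial.transform import Rotation as R
def ray(p,uv):
    K,T=p["K"],p["T"]; u,v=uv
    d=np.array([(u-K[0,2])/K[0,0],-(v-K[1,2])/K[1,1],-1.])
    return T[:3,3],T[:3,:3]@d
def plane(p,uv,z):
    o,d=ray(p,uv); return o+d*(z-o[2])/d[2]
def tri(p1,a,p2,b):
    o1,d1=ray(p1,a);o2,d2=ray(p2,b)
    s=np.linalg.lstsq(np.c_[d1,-d2],o2-o1,rcond=None)[0]
    x,y=o1+s[0]*d1,o2+s[1]*d2
    return (x+y)/2,np.linalg.norm(x-y)
def fit(A,B): # 2D rigid A->B
    a,b=A-A.mean(0),B-B.mean(0)
    th=np.arctan2((a[:,0]*b[:,1]-a[:,1]*b[:,0]).sum(),(a*b).sum())
    c,s=np.cos(th),np.sin(th);M=np.array([[c,-s],[s,c]])
    t=B.mean(0)-M@A.mean(0); return th,t,B-(A@M.T+t)
E
python3 - <<'E'
from cell import env
from h import *
np.set_printoptions(precision=4,suppress=True)
pt,ps=env.camera_params("top"),env.camera_params("scene")
t=lambda x,y:((x+.5)/3.5-.5+170,(y+.5)/3.5-.5+180)
s=lambda x,y:((x+.5)/3-.5+145,(y+.5)/3-.5+225)
TC=[t(40,192),t(567,33),t(680,393),t(148,562)]
SC=[s(72,93),s(675,60),s(748,358),s(25,408)]
A=np.array([[.105,.15],[.105,-.15],[-.105,-.15],[-.105,.15]])
for p,C in((pt,TC),(ps,SC)):
    th,o,res=fit(A,np.array([plane(p,c,.028)[:2] for c in C])); print(th,o,res.ravel())
    M=np.array([[np.cos(th),-np.sin(th)],[np.sin(th),np.cos(th)]])
    print("sel",M@[-.045,-.095]+o,"piv",M@[.02,.04]+o,"grip",M@(np.array([.02,.04])+.072*np.array([np.cos(np.radians(205)),np.sin(np.radians(205))]))+o)
for a,b in zip(TC,SC): print("corner",*tri(pt,a,ps,b))
for n,a,b in [("griphead",(352,374),(354,133)),("vialA",(463,103),(548,20)),("vialB",(557,126),(648,48)),("line out",(530,278),(586,151)),("line in",(551,312),(606,178))]:
    print(n,*tri(pt,t(*a),ps,s(*b)))
E
```

```text
0.3276653583785643 [0.5486 0.0416] [-0.0012 -0.0006 -0.0024 -0.0002  0.0013  0.0025  0.0022 -0.0017]
sel [ 0.5366 -0.0628] piv [0.5547 0.0859] grip [0.5027 0.0361]
0.31666694683130037 [0.5467 0.0412] [-0.0012 -0.0009 -0.0029  0.0005  0.0011  0.003   0.0031 -0.0026]
sel [ 0.5335 -0.0631] piv [0.5532 0.0855] grip [0.5007 0.0362]
corner [0.5988 0.2163 0.0278] 0.0011290154205937694
corner [ 0.6948 -0.0672  0.0245] 0.0005555681764195299
corner [ 0.4988 -0.1314  0.024 ] 0.0012769609453066276
corner [0.4031 0.1482 0.0282] 0.00018686050568762918
griphead [0.5029 0.0362 0.1113] 0.000260244263839827
vialA [ 0.6446 -0.0128  0.076 ] 0.00019627264158846123
vialB [ 0.634  -0.0621  0.0753] 0.001054395928257253
line out [ 0.5548 -0.0496  0.0754] 6.29621159539039e-05
line in [ 0.5377 -0.0612  0.0766] 0.001054033215585402
```

Emit:
{"api": "step_arm", "payload": {
  "deltas": "0.0326 -0.0652 0 0 0 -0.0349;0.0326 -0.0652 0 0 0 -0.0349;0.0326 -0.0652 0 0 0 -0.0349;0.0326 -0.0652 0 0 0 -0.0349;0.0326 -0.0652 0 0 0 -0.0349;0.0326 -0.0652 0 0 0 -0.0349;0.0326 -0.0652 0 0 0 -0.0349;0.0326 -0.0652 0 0 0 -0.0349;0.0326 -0.0652 0 0 0 -0.0349;0.0326 -0.0652 0 0 0 -0.0349;0.0326 -0.0652 0 0 0 -0.0349;0.0326 -0.0652 0 0 0 -0.0349;0.0326 -0.0652 0 0 0 -0.0349;0.0326 -0.0652 0 0 0 -0.0349;0.0326 -0.0652 0 0 0 -0.0349;0.0326 -0.0652 0 0 0 -0.0349;0.0326 -0.0652 0 0 0 -0.0349;0.0326 -0.0652 0 0 0 -0.0349;0.0326 -0.0652 0 0 0 -0.0349;0.0326 -0.0652 0 0 0 -0.0349",
  "fingers": 0.2,
  "grip_force": 40
}}

```text
time_s: 1.77
ee_pos: [0.5351, -0.0647, 0.2419]
tool_rot: [-3.0, -0.932, 0.001]
ft_force: [0.1, 0.9, 0.5]
width: 0.0511
finger_force: 0.0
```

Emit:
{"api": "step_arm", "payload": {
  "deltas": "0 0 0 0 0 0;0 0 0 0 0 0;0 0 0 0 0 0"
}}

```text
time_s: 2.02
ee_pos: [0.5343, -0.0627, 0.2416]
tool_rot: [-2.996, -0.941, 0.002]
ft_force: [-0.2, 0.4, 0.3]
width: 0.0512
finger_force: 0.0
```

```bash
python3 - <<'E'
from cell import env
import cv2; from h import *
s=env.sense(); p=env.camera_params("wrist"); im=env.camera("wrist"); cv2.imwrite("pics/w1.png",im[:,:,::-1])
np.savez("w1.npz",K=p["K"],T=p["T"]); np.set_printoptions(precision=4,suppress=True)
print(p,s["time_s"],s["q"],s["ee_pos"],R.from_rotvec(s["tool_rot"]).as_matrix(),s["ft_force"],s["width"])
E
```

```text
{'K': array([[371.6483,   0.    , 321.0312],
       [  0.    , 371.6483, 240.4305],
       [  0.    ,   0.    ,   1.    ]]), 'T': array([[ 0.573 ,  0.7766,  0.262 ,  0.6021],
       [-0.8196,  0.5432,  0.1825, -0.016 ],
       [-0.0006, -0.3193,  0.9477,  0.3728],
       [ 0.    ,  0.    ,  0.    ,  1.    ]])} 2.0167 [-0.2637  0.014   1.753   0.0005  1.3763  0.6986] [ 0.5343 -0.0627  0.2416] [[ 0.8205  0.5716 -0.0016]
 [ 0.5716 -0.8205  0.0009]
 [-0.0008 -0.0016 -1.    ]] [-0.2164  0.3661  0.2902] 0.05115849487149841
```

View pics/w1.png

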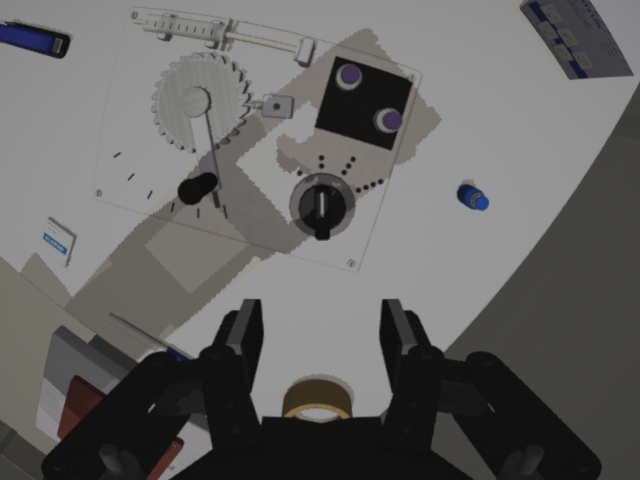

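Wrist view: the bar stands upright in the picture at x≈322 and the white line runs (323,193)–(322,215). The knob disc centre is near (322,206), and the fingers straddle that column. I'll refine the knob axis from this view.

```bash
python3 - <<'E'
import cv2; from h import *
np.set_printoptions(precision=4,suppress=True)
w=np.load("w1.npz"); K,T=w["K"],w["T"]
def wp(u,v,z):
    x,y=(u-K[0,2]),(v-K[1,2]); r=np.hypot(x,y); a=r/K[0,0]
    d=T[:3,:3]@np.array([np.sin(a)*x/r,-np.sin(a)*y/r,-np.cos(a)])
    o=T[:3,3]; return (o+d*(z-o[2])/d[2])
im=cv2.imread("pics/w1.png"); g=im.max(2)
def blob(mask,seed):
    n,l,st,c=cv2.connectedComponentsWithStats(mask.astype(np.uint8)); k=l[seed[1],seed[0]]; return l==k,c[k],st[k]
sub=np.zeros_like(g); sub[165:250,280:365]=1
m,c,st=blob((g<60)&(sub>0),(322,232)); print("dark",c,st)
pts=np.argwhere(m)[:,::-1]; P=np.array([wp(u,v,.076)[:2] for u,v in pts]); print("dark bbox ctr@.046",wp(st[0]+st[2]/2,st[1]+st[3]/2,.046))
m2=((g>110)&(sub>0)); m2[:,:312]=0;m2[:,333:]=0;m2[:188]=0;m2[220:]=0
q=np.argwhere(m2)[:,::-1]; print("line px",len(q),q.min(0),q.max(0))
L=np.array([wp(u,v,.076)[:2] for u,v in q]); c=L.mean(0); d=np.linalg.svd(L-c)[2][0]; print("line",c,d,np.arctan2(d[1],d[0]),np.ptp((L-c)@d))
for uv,z in(((322,206),.04),((322,240),.076),((200,187),.109)): print(uv,wp(*uv,z))
row=g[:, :]
for v in (200,225,235): print(v,row[v,300:345])
E
```

```text
dark [321.9385 209.4791] [ 299  183   49   57 1870]
dark bbox ctr@.046 [ 0.5357 -0.0649  0.046 ]
line px 41 [321 193] [322 213]
line [ 0.5466 -0.055 ] [-0.8213 -0.5704] -2.53456733536455 0.016808456871982347
(322, 206) [ 0.538  -0.0616  0.04  ]
(322, 240) [ 0.5208 -0.0735  0.076 ]
(200, 187) [0.5119 0.0312 0.109 ]
200 [ 40  38  44  44  45  44  44  45  44  44  45  45  45  41  27  25  28  33
  36  44  81 123 137 107  53  38  35  30  22  17  19  20  21  16  19  18
  20  18  19  20  18  19  20  20  36]
225 [ 61  59  60  60  58  49  38  30  22  16  20  19  17  17  16  15  18  21
  18  17  19  18  19  17  18  18  15  16  16  16  16  19  20  26  33  38
  44  58  80  94 105 108 108 108 108]
235 [109 108 107 107 107 107 105 100  94  96  96  88  75  66  58  26  16  17
  16  20  19  19  19  18  17  20  17  18  17  36  90 106 111 114 121 132
 141 150 152 152 153 153 153 153 153]
```

Emit:
{"api": "step_arm", "payload": {
  "deltas": "0.0034 0 -0.04 0 0 0;0 0 -0.04 0 0 0;0 0 -0.04 0 0 0;0 0 -0.04 0 0 0;0 0 -0.04 0 0 0;0 0 -0.04 0 0 0;0 0 -0.04 0 0 0;0 0 -0.04 0 0 0;0 0 -0.02 0 0 0;0 0 -0.01 0 0 0;0 0 -0.01 0 0 0;0 0 0 0 0 0;0 0 0 0 0 0"
}}

```text
time_s: 3.15
ee_pos: [0.5372, -0.0629, 0.0632]
tool_rot: [2.997, 0.941, 0.002]
ft_force: [-0.1, -0.5, -1.0]
width: 0.0511
finger_force: 0.0
```

Emit:
{"api": "step_arm", "payload": {
  "deltas": "0 0 0 0 0 0;0 0 0 0 0 0;0 0 0 0 0 0;0 0 0 0 0 0;0 0 0 0 0 0;0 0 0 0 0 0;0 0 0 0 0 0;0 0 0 0 0 0",
  "fingers": -1,
  "grip_force": 30
}}

```text
time_s: 3.82
ee_pos: [0.5365, -0.062, 0.0633]
tool_rot: [-2.996, -0.94, 0.0]
ft_force: [-5.3, 4.5, 7.6]
width: 0.0124
finger_force: 32.2
```

Bar grasped (12.4 mm wide). Now turn it 0.6 rad clockwise.

Emit:
{"api": "step_arm", "payload": {
  "deltas": "0 0 0 0 0 -0.02;0 0 0 0 0 -0.02;0 0 0 0 0 -0.02;0 0 0 0 0 -0.02;0 0 0 0 0 -0.02;0 0 0 0 0 -0.02;0 0 0 0 0 -0.02;0 0 0 0 0 -0.02;0 0 0 0 0 -0.02;0 0 0 0 0 -0.013;0 0 0 0 0 0;0 0 0 0 0 0;0 0 0 0 0 0"
}}

```text
time_s: 4.9
ee_pos: [0.5364, -0.0619, 0.0633]
tool_rot: [-3.14, -0.003, 0.001]
ft_force: [-3.6, 5.0, 7.3]
width: 0.0127
finger_force: 32.3
```

```bash
python3 - <<'E'
from cell import env
from h import *
s=env.sense(); M=R.from_rotvec(s["tool_rot"]).as_matrix(); print(s["q"],np.arctan2(M[1,0],M[0,0]),s["ft_force"],s["ft_torque"],s["width"],s["ee_pos"])
E
```

```text
[-2.61866104e-01  2.24055747e-01  1.88606539e+00  1.70590262e-03
  1.03254983e+00  1.30624188e+00] 0.0018136163026687422 [-3.62807665  5.03896875  7.26005677] [0.76217457 0.67772141 0.04740672] 0.012694443594211778 [ 0.53641112 -0.06190547  0.06327517]
```

Turned by 0.607 rad. Now release it (opening modestly) and rise.

Emit:
{"api": "step_arm", "payload": {
  "deltas": "0 0 0 0 0 0;0 0 0 0 0 0;0 0 0 0 0 0;0 0 0 0 0 0;0 0 0 0 0 0;0 0 0.02 0 0 0;0 0 0.05 0 0 0;0 0 0.05 0 0 0;0 0 0.05 0 0 0;0 0 0.05 0 0 0;0 0 0.05 0 0 0;0 0 0.03 0 0 0;0 0 0 0 0 0;0 0 0 0 0 0",
  "fingers": 0.2
}}

```text
time_s: 6.07
ee_pos: [0.5372, -0.0632, 0.2137]
tool_rot: [3.141, 0.003, 0.004]
ft_force: [0.1, -1.0, -0.5]
width: 0.0516
finger_force: 0.0
```

```bash
python3 - <<'E'
from cell import env
import cv2; from h import *
s=env.sense(); p=env.camera_params("wrist"); im=env.camera("wrist"); cv2.imwrite("pics/w2.png",im[:,:,::-1])
np.savez("w2.npz",K=p["K"],T=p["T"]); print(s["ee_pos"],s["tool_rot"],s["ft_force"])
E
```

```text
[ 0.53723403 -0.06316649  0.21367968] [3.14082045e+00 2.50199077e-03 4.18403679e-03] [ 0.13673541 -1.01017434 -0.47225275]
```

View pics/w2.png

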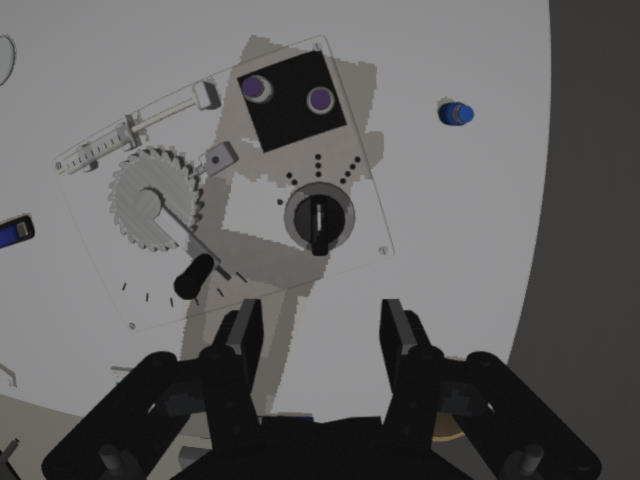

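The pointer now lies along the three-dot row (knob (319,215), dots x≈318), so it has settled there. The grip head is near (187,286). I'll check the grip position from both wrist views.

```bash
python3 - <<'E'
import cv2; from h import *
np.set_printoptions(precision=4,suppress=True)
o=[];D=[]
for n,box in(("w1",(170,170,225,210)),("w2",(165,245,222,305))):
    w=np.load(n+".npz");K,T=w["K"],w["T"]; im=cv2.imread(f"pics/{n}.png"); g=im.max(2)
    m=np.zeros_like(g); x0,y0,x1,y1=box; m[y0:y1,x0:x1]=(g[y0:y1,x0:x1]<45)*255
    m=cv2.morphologyEx(m,cv2.MORPH_OPEN,np.ones((7,7))); dt=cv2.distanceTransform(m,cv2.DIST_L2,5)
    _,r,_,(u,v)=cv2.minMaxLoc(dt); st=np.argwhere(m>0); print(n,u,v,r,st.min(0)[::-1],st.max(0)[::-1])
    x,y=u-K[0,2],v-K[1,2]; rr=np.hypot(x,y); a=rr/K[0,0]
    d=T[:3,:3]@np.array([np.sin(a)*x/rr,-np.sin(a)*y/rr,-np.cos(a)]); c=T[:3,3]
    print("at .109",c+d*(.109-c[2])/d[2]); o.append(c);D.append(d)
s=np.linalg.lstsq(np.c_[D[0],-D[1]],o[1]-o[0],rcond=None)[0]; print(o[0]+s[0]*D[0],o[1]+s[1]*D[1])
E
```

```text
w1 191 191 12.190698623657227 [179 173] [216 203]
at .109 [0.5053 0.0357 0.109 ]
w2 188 285 12.384498596191406 [175 255] [212 298]
at .109 [0.506  0.0339 0.109 ]
[0.5023 0.0373 0.1009] [0.5021 0.0372 0.1009]
```

Emit:
{"api": "step_arm", "payload": {
  "deltas": "-0.0085 0.0248 0 0 0 0.03;-0.0085 0.0248 0 0 0 0.03;-0.0085 0.0248 0 0 0 0.03;-0.0085 0.0248 0 0 0 0.03;-0.0085 0.0248 0 0 0 0.03;-0.0085 0.0248 0 0 0 0.03;-0.0085 0.0248 0 0 0 0.03;-0.0085 0.0248 0 0 0 0.03;0 0 0 0 0 0;0 0 0 0 0 0;0 0 0 0 0 0"
}}

```text
time_s: 7.03
ee_pos: [0.5022, 0.0359, 0.2113]
tool_rot: [-2.921, -1.155, 0.003]
ft_force: [0.4, 0.1, -0.2]
width: 0.0516
finger_force: 0.0
```

Emit:
{"api": "step_arm", "payload": {
  "deltas": "0 0 -0.04 0 0 0;0 0 -0.04 0 0 0;0 0 -0.04 0 0 0;0 0 -0.04 0 0 0;0 0 -0.04 0 0 0;0 0 -0.04 0 0 0;0 0 -0.016 0 0 0;0 0 -0.016 0 0 0;0 0 0 0 0 0;0 0 0 0 0 0;0 0 0 0 0 0"
}}

```text
time_s: 7.95
ee_pos: [0.5036, 0.036, 0.0775]
tool_rot: [2.919, 1.158, 0.003]
ft_force: [0.3, 0.3, -0.1]
width: 0.051
finger_force: 0.0
```

Emit:
{"api": "step_arm", "payload": {
  "deltas": "0 0 0 0 0 0;0 0 0 0 0 0;0 0 0 0 0 0;0 0 0 0 0 0;0 0 0 0 0 0;0 0 0 0 0 0;0 0 0 0 0 0;0 0 0 0 0 0",
  "fingers": -1,
  "grip_force": 30
}}

```text
time_s: 8.62
ee_pos: [0.5025, 0.0369, 0.0772]
tool_rot: [-2.919, -1.159, -0.0]
ft_force: [-2.9, 2.9, 6.0]
width: 0.0175
finger_force: 28.3
```

```bash
python3 - <<'E'
from cell import env
from h import *
np.set_printoptions(precision=4,suppress=True)
s=env.sense(); print(s["ee_pos"],s["ft_force"],s["width"])
P=np.array([.554,.0858]); r=s["ee_pos"][:2]-P; print(np.hypot(*r),np.degrees(np.arctan2(r[1],r[0]))%360)
a0=np.arctan2(r[1],r[0])
pts=[P+.072*np.array([np.cos(a0-t),np.sin(a0-t)]) for t in np.linspace(0,.8,9)]
print(np.diff(pts,axis=0)/.5, .1/np.pi)
E
```

```text
[0.5025 0.0369 0.0772] [-2.8961  2.8725  5.9571] 0.017501998697625604
0.07097310548790611 223.50085279893545
[[-0.0094  0.0109]
 [-0.0082  0.0118]
 [-0.007   0.0126]
 [-0.0057  0.0132]
 [-0.0044  0.0137]
 [-0.003   0.0141]
 [-0.0016  0.0143]
 [-0.0001  0.0144]] 0.03183098861837907
```

Emit:
{"api": "step_arm", "payload": {
  "deltas": "-0.0047 0.0055 0 0 0 -0.0159;-0.0047 0.0055 0 0 0 -0.0159;-0.0041 0.0059 0 0 0 -0.0159;-0.0041 0.0059 0 0 0 -0.0159;-0.0035 0.0063 0 0 0 -0.0159;-0.0035 0.0063 0 0 0 -0.0159;0 0 0 0 0 0;0 0 0 0 0 0"
}}

```text
time_s: 9.28
ee_pos: [0.4908, 0.0535, 0.0773]
tool_rot: [3.058, 0.713, 0.001]
ft_force: [-2.8, -2.8, 4.8]
width: 0.0176
finger_force: 29.7
```

```bash
cat > ck.py <<'E'
from cell import env
from h import *
np.set_printoptions(precision=4,suppress=True)
s=env.sense(); P=np.array([.554,.0858]); r=s["ee_pos"][:2]-P; M=R.from_rotvec(s["tool_rot"]).as_matrix()
print(s["ee_pos"],s["ft_force"],s["width"],s["finger_force"],"r",np.hypot(*r),"adv",np.radians(223.5)-np.arctan2(r[1],r[0])%(2*np.pi),np.arctan2(M[1,0],M[0,0]))
E
python3 ck.py
```

```text
[0.4908 0.0535 0.0773] [-2.7833 -2.8472  4.844 ] 0.017635480758649826 29.684147298394237 r 0.07096416123259545 adv 0.286955040267463 0.4578681279141936
```

First click is made (0.287). On to about 0.68.

Emit:
{"api": "step_arm", "payload": {
  "deltas": "-0.0029 0.0066 0 0 0 -0.0159;-0.0029 0.0066 0 0 0 -0.0159;-0.0022 0.0068 0 0 0 -0.0159;-0.0022 0.0068 0 0 0 -0.0159;-0.0015 0.007 0 0 0 -0.0159;-0.0015 0.007 0 0 0 -0.0159;-0.0008 0.0072 0 0 0 -0.0159;-0.0008 0.0072 0 0 0 -0.0159;0 0 0 0 0 0;0 0 0 0 0 0;0 0 0 0 0 0"
}}

```text
time_s: 10.2
ee_pos: [0.4828, 0.0814, 0.0772]
tool_rot: [3.14, 0.091, -0.001]
ft_force: [-6.1, -1.9, 9.1]
width: 0.0172
finger_force: 30.1
```

```bash
python3 ck.py
```

```text
[0.4828 0.0814 0.0772] [-6.1287 -1.9029  9.0612] 0.017222654948215645 30.052791370326304 r 0.07138620272074693 adv 0.6971092051188856 0.05818338429024978
```

Emit:
{"api": "step_arm", "payload": {
  "deltas": "0 0.005 0 0 0 -0.011;0 0.005 0 0 0 -0.011;0 0.005 0 0 0 -0.011;0 0 0 0 0 0;0 0 0 0 0 0;0 0 0 0 0 0;0 0 0 0 0 0"
}}

```text
time_s: 10.78
ee_pos: [0.4826, 0.0887, 0.0772]
tool_rot: [3.14, -0.071, -0.002]
ft_force: [-6.9, -2.0, 9.4]
width: 0.0176
finger_force: 30.1
```

```bash
python3 ck.py; python3 - <<'E'
from cell import env
import cv2,numpy as np
a=env.camera("top")[180:350,170:380];b=env.camera("scene")[225:375,145:405]
A=cv2.resize(a,(395,320),interpolation=cv2.INTER_CUBIC);B=cv2.resize(b,(395,228),interpolation=cv2.INTER_CUBIC)
C=np.zeros((320,790,3),np.uint8);C[:,:395]=A;C[:228,395:]=B
cv2.imwrite("pics/end.png",C[:,:,::-1])
E
```

```text
[0.4826 0.0887 0.0772] [-6.8868 -1.9629  9.3629] 0.01764058232182338 30.114717679462046 r 0.071461615784199 adv 0.7999132206382638 -0.045429044407667464
```

View pics/end.png

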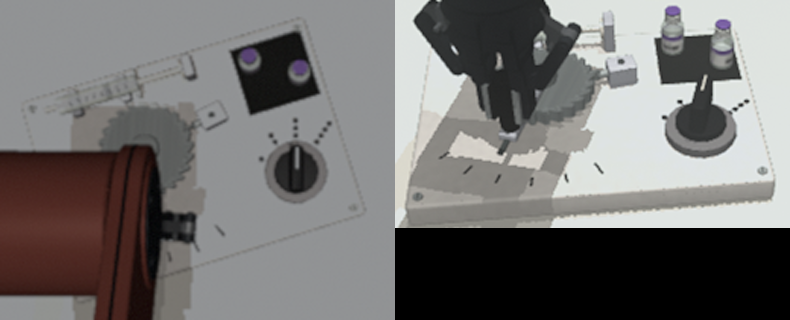

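The picture shows the pointer on three dots, both vials upright and the lever tip (503,150) at the third tick after home (497,181). I'm handing in.

```bash
python3 -c "
from cell import env
print(env.finish_job())"
```

```text
the job is handed in; nothing more can be done
None
```

I turned the selector to three dots and advanced the lever three clicks (about 0.80 rad from home by TCP position). I handed in with the grip still held and both vials upright; the hand-in gave no verdict.

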